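# Index the rotary sample table to its next hole

### The arm

A 7-joint arm with a two-finger parallel gripper is mounted at the origin on the work surface. World frame = base frame: x ahead of the robot, y to its left, z up, the work surface at z = 0. Lengths are in m, angles in rad, forces in N, time in s.
With the tool pointing down it reaches from about 0.425 to 0.925 m from the base axis. Payload 6.8 kg.
Tool frame: the origin (TCP) lies between the finger pads; the fingertips stand r.tip_reach ahead of it and the grasp point (between the pads) lies 11 mm behind it (r.tip_reach is the distance from the TCP to the fingertips, in m); z points along the fingers, y is the direction in which the jaws open and shut (so a half turn about z gives the same grasp; the last joint's range is limited). The gripper opens to 85 mm and grips with 20 to 120 N. Pads are 22 mm wide; open, the fingers measure 114 mm over their backs; the gripper's body (76 mm by 85 mm) begins 54 mm behind the grasp point. The pads swing forward as they close: fully open they stand 13 mm farther back than shut.
Start: joints at [-0.108, 0.477, 0.022, 1.555, -0.011, 1.109, -0.083], TCP at [0.675, 0, 0.239] pointing down, gripper open.
Joint ranges: [-2.96, 2.96], [-0.34, 2.1], [-1.41, 1.46], [0.24, 2.44], [-1.37, 4.51], [0.17, 1.92], [-2.96, 2.96]. Speed limits (rad/s): [2.39, 2.39, 3.14, 3.14, 3.14, 3.14, 3.14].

### API

Orientations are given as a rotation vector (axis times angle).
In Python, from bench import r, eyes, spotter gives the robot as it stands.
- The arm moves only by the tool carry_out, never from a script. Its argument "series" is text: rows parted by semicolons, each of 5 numbers parted by spaces: the shift along the tool's x, y, z in cm, then the turn about the tool's z in rad, then the opening, from 0 (shut) to 1 (fully open). In form: x y z yaw gripper; .... A call has 1 to 8 rows; each row shifts and turns the commanded pose from where the row before left it, along the tool's axes as they then stand; what a row does not reach is not made up. A row lasts 1/8 s, in which the tool goes at most 62.5 mm and 10.7 degrees, less where a joint would pass 70% of its speed; a pose out of reach is approached as far as the arm can. A call with a gripper value outside its range is refused whole. The fingers move at their own pace and stop on an object; "grip_force" is the grip in N (left out, the last holds). Time passes only in rows, so rows that do not move let the fingers close. It gives the time, the measured TCP pose, the force and the opening at its end, in the units of the state.
- r.get_obs(): the state, without advancing time (a new reading comes with each control period).
- eyes.grab_frame(name): name is "scene" or "side" or "wrist"; returns a dict with "color" (384x512x3 uint8, blue, green, red), "intrinsics" (3x3 intrinsics, pixels), "R" (3x3) and "t" (3): a world point X has camera coordinates R X + t; the wrist camera has in their place "T_tool_cam" (4x4, takes a point from camera to tool coordinates, whose origin is the TCP and whose axes are the flange's). Camera axes: x right, y down, z forward; pixel columns grow to the right and rows downward; lengths in m; the calibration is good to about 2 mm. The wrist camera is an equidistant fisheye: a pixel r from the principal point sees the ray r / f radians off the axis. A picture is of the moment at which its call begins: read the wrist's pose just before it. There is no depth.
- r.hand_in(): hands the job in, once; it reports no verdict.
Trained networks look in a picture, given as the dict that the camera call returned (one of the last four; its "shot" number tells which), for a name from the list of things; names that differ only in an ending like _2 or _b are one class to them, and where a whole thing is asked for, a point or a joint stands for the part that bears it (a point fixed in the world has none). Each returns a list of dicts, best first, with "confidence" (0 to 1); they miss things now and then, are a little off and sometimes report something else, mostly with a low value. They report only what shows in the picture. A call takes as long as a camera call.
- spotter.search_frame(picture, query): "uv" ([column, row] in pixels, amid what is visible of it).
- spotter.trace(picture, query): "pixels" (384x512 bool, what is visible of it) and "uv" ([column, row] in pixels, amid what is visible of it).
- spotter.mark_of(picture, query): "uv" ([column, row] in pixels: a listed point, or the origin of a listed thing).
The state is a dict: "clock": time; "joints": joint angles; "qvel": joint speeds; "tau": joint torques, N m; "tcp_pos": TCP position; "orientation": TCP orientation; "contact_force": force on the tool from outside, world axes, zero at the start; "moment": the same for the moment, N m; "grip_width": finger opening in m.
Only numpy, scipy, OpenCV 4.12 (cv2) and the standard library are available. Lean on these libraries where they do the work, as an engineer would, in place of code of your own. Each camera call takes 0.05 s, during which the arm holds its last target.

### The job

Bring the next sample under the microscope objective: with a fingertip press the rotary table's indexing plunger in, and while it is pressed start the dial turning counter-clockwise as seen from above, then push it on to the next hole and let the plunger spring fully back out so that its pin locks the dial there. Only press and push: leave the samples sitting in their seats and do not disturb the other things on the bench, then move the hand clear.

Things in the scene. Friction and masses are not known exactly. Their poses are not given: they have to be found in the camera images.
- indexer: the fixed rotary table unit; origin under its axis on the bench, axes turn with it. Grey round base; aluminium index plate 234 mm across, top 62 mm above the bench, eight holes 45 degrees apart on a 104 mm radius; on it the turning black dial, 180 mm across. A bracket on the dial reaches over the plate's edge and carries plunger and drive post
- axis (a point): point on the vertical axis at the dial's top face, 76 mm above the bench. The dial has eight sample seats on a 62 mm radius
- objective (a point): centre of the lower end of the microscope objective, 116 mm above the bench, 62 mm from the axis. The fixed microscope head and its column stand over the dial on the side roughly opposite the plunger, up to 245 mm above the bench and 215 mm out from the axis; the samples turn beneath it
- cap_top (a point): centre of the top of the plunger's round black cap, 36 mm diameter, 8 mm thick, 140 mm from the axis; 105 mm above the bench when sprung out. It goes round with the dial and sinks as the plunger is pressed
- post_top (a point): top centre of the steel drive post, an upright 12 mm pin fixed on the dial's bracket, 33 mm counter-clockwise of the cap's centre (9 mm gap to the cap's edge), 144 mm from the axis; stands up to 135 mm above the bench, 30 mm higher than the sprung-out cap. A fingertip on or just above the cap that moves counter-clockwise runs against it and pushes the dial round
- next_seat (a point): centre of the dial's seat that has to come under the objective, at the dial's top face, 62 mm from the axis; turns with the dial
- dial (a joint): angle of the dial in rad, 0 at the first hole, growing counter-clockwise seen from above; next hole at 0.785 (45 degrees). Play in a hole about 0.015 either way. With the pin out it turns with light friction (about 0.15 N m) and stays where it is left
- plunger (a joint): press depth, straight down, m: 0 sprung out, hard stop 0.016. Spring 3 N at 0, 8 N at the stop. A hook under the index plate holds the locking pin, pointing up into the hole; the pin is out of the hole beyond 0.0105. Let go between holes, the pin rides under the plate and the plunger stays in at about 0.010; at the next hole it snaps out by itself and stops the dial, unless the cap is held down
- sample_a: loose sample: dark metal disc 34 mm diameter, 12 mm high, glass window on top, standing between three 8 mm high dowel pins of a seat on the dial; origin under its centre, 76 mm above the bench while seated. The samples ride round with the dial; they are to stay seated
- sample_b: loose sample: dark metal disc 34 mm diameter, 12 mm high, glass window on top, standing between three 8 mm high dowel pins of a seat on the dial; origin under its centre, 76 mm above the bench while seated. The samples ride round with the dial; they are to stay seated
- sample_c: loose sample: dark metal disc 34 mm diameter, 12 mm high, glass window on top, standing between three 8 mm high dowel pins of a seat on the dial; origin under its centre, 76 mm above the bench while seated. The samples ride round with the dial; they are to stay seated
- lens_tube: short black lens tube standing upright, 32 mm diameter, 36 mm high, beside the rotary table; origin under its centre
- spacer: aluminium spacer ring lying flat, 40 mm outside diameter, 10 mm high; origin under its centre
- post_holder: black post holder on a round foot 50 mm across, 98 mm high; origin under its centre
- screw_bin: grey two-compartment bin 100 x 75 x 35 mm; origin under its centre
- mirror_mount: black mirror mount on an aluminium foot 50 x 50 mm, 62 mm high; origin under its centre
- cleaner: white bottle, 48 mm diameter, 110 mm high; origin under its centre

How it is judged:
By the outcome, as a careful person would: the job done as asked, in the order asked, and still so for the second after the job is handed in, with the robot touching nothing.
It also fails if it takes over 40 s, if anything falls off the work surface, if the arm or the gripper's body presses on something with over 40 N, if the wrist force passes 120 N, or if a joint passes its speed limit or range.

## Working session

There is one attempt and no reset: what is moved stays moved. The work goes in short steps, Python scripts to look and compute and a tool call to move; the robot and the scene stay as the last step left them, time stands still between calls to the robot, and variables do not carry over. Pictures are saved under pics/ and viewed, and the job is handed in when it is done.

Besides the shell and the picture viewer there is one more tool, called after "Request:" as a command line: name --argument value ..., lists and objects as JSON in quotes. carry_out: Moves the arm, as the interface text tells. Its arguments: {"type":"object","properties":{"series":{"type":"string"},"grip_force":{"type":"number"}},"required":["series"]}

```bash
ls; mkdir -p pics; python3 - <<'E'
from bench import r, eyes, spotter
import cv2,numpy as np,pickle
o=r.get_obs(); print(o, r.tip_reach)
P={}
for n in("scene","side"):
    p=eyes.grab_frame(n); P[n]=p; cv2.imwrite(f"pics/{n}0.png",p["color"])
    print(n,p["intrinsics"].tolist(),p["R"].tolist(),p["t"].tolist())
    for q in("axis","objective","cap_top","post_top","next_seat","indexer"):
        for m in spotter.mark_of(p,q)[:2]: print(q,np.round(m["uv"],1),round(m["confidence"],2))
E
```

```text
pics
{'clock': 0.0, 'joints': array([-0.10808788,  0.47780334,  0.02235447,  1.55644632, -0.01151621,
        1.10930316, -0.08309536]), 'qvel': array([-1.69426466e-03, -1.16846746e-03,  8.44786009e-05,  1.36314328e-03,
        1.66968662e-03, -1.61127598e-04,  8.31426238e-04]), 'tau': array([-5.45967814e-04, -5.96443820e+01,  1.60769675e+00, -2.81194621e+01,
        1.24063640e-02,  9.39900521e-03,  2.20753498e-05]), 'tcp_pos': array([ 6.74423252e-01, -2.64329043e-05,  2.38325983e-01]), 'orientation': array([-2.22059840e+00, -2.22058476e+00,  2.17177395e-03]), 'contact_force': array([ 0.14352179,  0.19748985, -0.38846116]), 'moment': array([ 0.02775307,  0.02149581, -0.02572388]), 'grip_width': 0.08564587897237788} 0.008
scene [[354.2227434693663, 0.0, 251.4408712090362], [0.0, 354.2227434693663, 193.97856666537638], [0.0, 0.0, 1.0]] [[0.8763399119193666, 0.4816814930144274, 0.0033612593694553085], [0.29160888579943267, -0.5249543300280953, -0.7996169139704131], [-0.38339616130051457, 0.7017163890576772, -0.6005010348266554]] [-0.534618283594067, -0.10008698125697367, 1.2799227106169335]
axis [246.7 182. ] 0.83
objective [255.7 161.4] 0.84
objective [193.  241.6] 0.54
cap_top [207.2 194.7] 0.46
post_top [216.7 191.7] 0.95
post_top [168.5 338.5] 0.6
next_seat [266.2 181.6] 0.7
next_seat [262.6 176. ] 0.15
indexer [249.4 202.2] 0.67
side [[385.28665064311434, 0.0, 257.7688246419407], [0.0, 385.28665064311434, 189.0050140227583], [0.0, 0.0, 1.0]] [[0.9162919731798166, -0.40007425963112064, 0.01869777170811757], [-0.2594458850771187, -0.6284805483182762, -0.7332803236839985], [0.30511776841539184, 0.6670478147525631, -0.6796693021102554]] [-0.5624866794147552, 0.22578848251862088, 0.9127973282279972]
axis [227.8 182.8] 0.65
objective [221.9 163.1] 0.59
objective [237.5 169.2] 0.49
cap_top [234.4 214.9] 0.47
cap_top [344.2 334.6] 0.42
post_top [241.  203.4] 0.56
next_seat [241. 169.] 0.81
indexer [309.  235.4] 0.48
```

```bash
python3 - <<'E'
import cv2
for n in("scene","side"):
    a=cv2.imread(f"pics/{n}0.png"); cv2.imwrite(f"pics/{n}0c.png",cv2.resize(a[90:290,120:390],None,fx=2.9,fy=2.9,interpolation=cv2.INTER_CUBIC))
E
```

```text
(no output)
```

View pics/scene0.png

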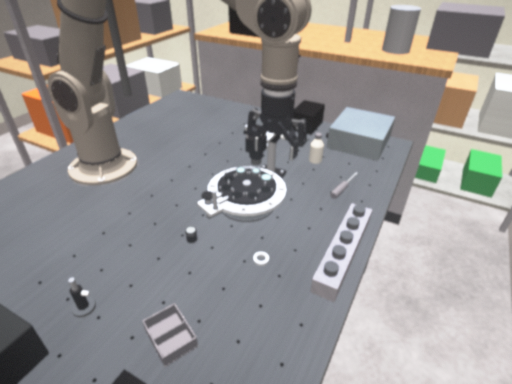

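View pics/side0.png

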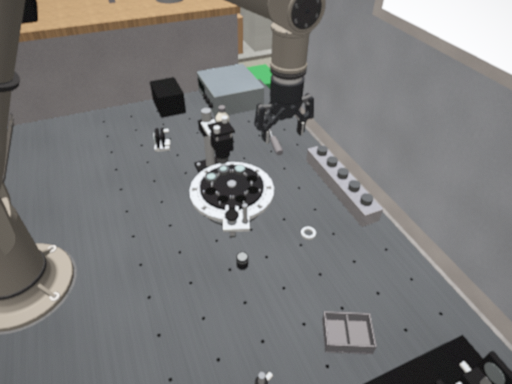

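View pics/scene0c.png

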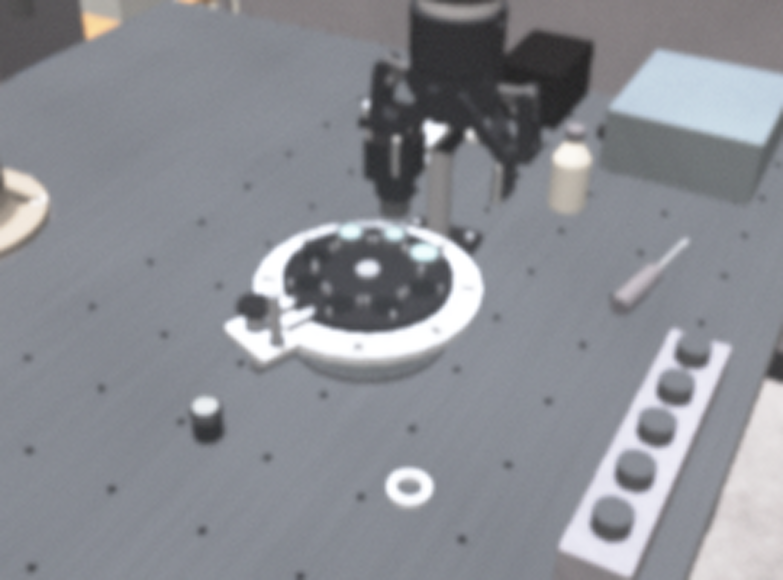

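View pics/side0c.png

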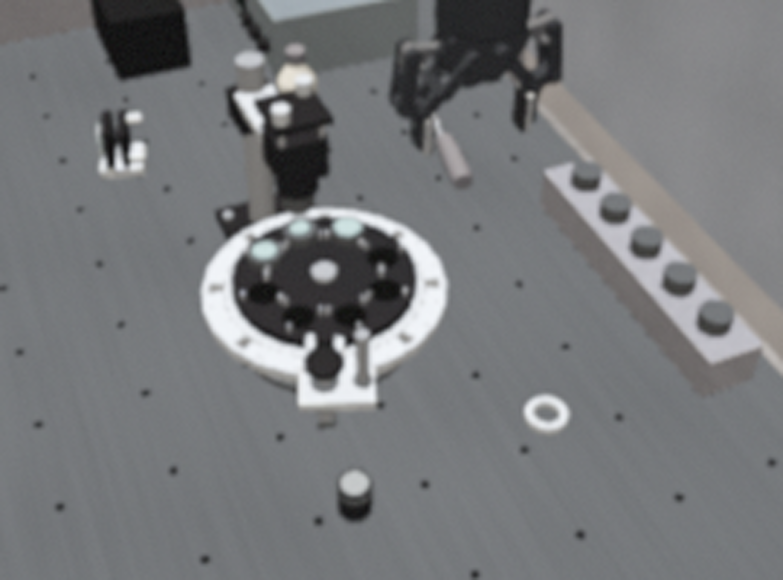

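```bash
cat > h.py <<'E'
from bench import r, eyes, spotter
import cv2,numpy as np
def onplane(p,uv,z):
    K,R,t=p["intrinsics"],p["R"],p["t"]
    d=R.T@np.linalg.inv(K)@np.array([uv[0],uv[1],1]); c=-R.T@t
    return c+d*(z-c[2])/d[2]
def proj(p,X):
    c=p["R"]@np.asarray(X)+p["t"]; q=p["intrinsics"]@c; return q[:2]/q[2]
Z=dict(axis=.076,objective=.116,cap_top=.105,post_top=.135,next_seat=.076,indexer=0,lens_tube=0,spacer=0,post_holder=0,screw_bin=0,mirror_mount=0,cleaner=0,sample_a=.076)
E
python3 - <<'E'
from h import *
for n in("scene","side"):
    p=eyes.grab_frame(n)
    print(n,"cam",-p["R"].T@p["t"])
    for q in Z:
        for m in spotter.mark_of(p,q)[:3]: print(q,np.round(m["uv"],1),round(m["confidence"],2),np.round(onplane(p,m["uv"],Z[q]),4))
E
```

```text
scene cam [ 0.98841105 -0.6931681   0.69036066]
axis [248.1 184.1] 0.57 [0.5636 0.0631 0.076 ]
cap_top [206.  192.4] 0.54 [ 0.5013 -0.0638  0.105 ]
cap_top [266.9 181.2] 0.42 [0.6241 0.0665 0.105 ]
post_top [215.8 193. ] 0.76 [ 0.5502 -0.0858  0.135 ]
next_seat [266.3 180.2] 0.95 [0.6021 0.108  0.076 ]
indexer [248.5 202.1] 0.9 [0.5601 0.0717 0.    ]
lens_tube [194.2 238. ] 0.45 [ 0.5067 -0.1425  0.    ]
lens_tube [258.1 163.6] 0.3 [0.4797 0.2879 0.    ]
post_holder [ 79.4 306.2] 0.61 [ 0.4101 -0.4499  0.    ]
screw_bin [171.6 341.2] 0.75 [ 0.6485 -0.4159  0.    ]
screw_bin [257.9 173.3] 0.42 [0.5091 0.2308 0.    ]
mirror_mount [316. 162.] 0.33 [0.6613 0.4017 0.    ]
sample_a [239.7 175.9] 0.61 [0.5194 0.0888 0.076 ]
sample_a [264.3 180.9] 0.5 [0.5984 0.1017 0.076 ]
sample_a [257.6 174.5] 0.41 [0.5643 0.1227 0.076 ]
side cam [ 0.29547124 -0.69201224  0.79648382]
axis [228.8 183.2] 0.79 [0.5537 0.0678 0.076 ]
objective [223.2 162.6] 0.89 [0.555  0.1124 0.116 ]
objective [241.9 264.4] 0.53 [ 0.4744 -0.2291  0.116 ]
cap_top [230.8 212.3] 0.51 [ 0.5103 -0.0656  0.105 ]
post_top [241.6 204.7] 0.79 [ 0.534 -0.079  0.135]
next_seat [239.9 170.4] 0.63 [0.6028 0.1076 0.076 ]
indexer [233.  206.4] 0.81 [0.5571 0.0492 0.    ]
lens_tube [240.3 264.7] 0.51 [ 0.5008 -0.1494  0.    ]
spacer [310.8 238.1] 0.55 [ 0.7071 -0.1422  0.    ]
spacer [237.1 167.3] 0.31 [0.6325 0.2098 0.    ]
screw_bin [213.2 178.1] 0.66 [0.5442 0.1889 0.    ]
screw_bin [345.4 335.5] 0.63 [ 0.6418 -0.4106  0.    ]
screw_bin [238.  172.4] 0.32 [0.6259 0.185  0.    ]
mirror_mount [160.9 144.1] 0.57 [0.4351 0.4263 0.    ]
cleaner [225.3 132. ] 0.59 [0.6658 0.4118 0.    ]
sample_a [238.6 165.8] 0.56 [0.607  0.1285 0.076 ]
sample_a [221.6 172.1] 0.49 [0.5512 0.1205 0.076 ]
sample_a [210.9 177.5] 0.48 [0.5153 0.1097 0.076 ]
```

```bash
cat > fit.py <<'E'
from h import *
from scipy.optimize import least_squares
P={n:eyes.grab_frame(n) for n in("scene","side")}
C={}
for n,p in P.items():
    g=p["color"].astype(int); hsv=cv2.cvtColor(p["color"],cv2.COLOR_BGR2GRAY)
    m=(hsv>165).astype(np.uint8); 
    k,l,s,c=cv2.connectedComponentsWithStats(m)
    u=proj(P[n],[.558,.065,.076])
    best=[i for i in range(1,k) if s[i,2]>60 and s[i,2]<130 and np.hypot(*(c[i]-u))<30]
    print(n,best,[s[i].tolist() for i in best])
    i=best[0]; ct=max(cv2.findContours((l==i).astype(np.uint8),cv2.RETR_EXTERNAL,cv2.CHAIN_APPROX_NONE)[0],key=len)[:,0]
    C[n]=ct
def res(v,n):
    W=np.array([onplane(P[n],c,.062)[:2] for c in C[n]]); d=np.hypot(*(W-v[:2]).T)-.117+.0005
    return d
for sets in(["scene"],["side"],["scene","side"]):
    f=least_squares(lambda v:np.concatenate([res(v,n) for n in sets])*1000,[.558,.065],loss="cauchy",f_scale=1)
    rr=np.concatenate([res(f.x,n) for n in sets])*1000
    print(sets,f.x,np.percentile(abs(rr),[25,50,75]))
a=f.x
ov={}
for n,p in P.items():
    im=cv2.resize(p["color"][90:290,120:390],None,fx=2.9,fy=2.9,interpolation=cv2.INTER_CUBIC)
    def dr(X,col):
        u=(proj(p,X)-[120,90]+.5)*2.9; cv2.circle(im,tuple(int(x) for x in u),1,col,-1)
    ph=-1.951
    for t in np.linspace(0,2*np.pi,150):
        dr([a[0]+.117*np.cos(t),a[1]+.117*np.sin(t),.062],(0,0,255))
    e=np.array([np.cos(ph),np.sin(ph)]);
    for t in np.linspace(0,2*np.pi,40):
        dr([*(a+.14*e+.018*np.array([np.cos(t),np.sin(t)])),.105],(0,255,0))
    pa=ph+np.arccos((.14**2+.144**2-.033**2)/(2*.14*.144)); dp=[*(a+.144*np.array([np.cos(pa),np.sin(pa)]))]
    for t in np.linspace(0,2*np.pi,20): dr([dp[0]+.006*np.cos(t),dp[1]+.006*np.sin(t),.135],(255,0,255))
    dr([*a,.076],(0,255,255))
    cv2.imwrite(f"pics/{n}_ov.png",im)
E
python3 fit.py
```

```text
scene [37] [[197, 165, 90, 50, 1675]]
side [20] [[189, 162, 86, 69, 1772]]
['scene'] [0.55897969 0.0678123 ] [ 2.41301985  7.90941788 14.66711481]
['side'] [0.55805559 0.05921118] [1.18746792 2.1333703  4.49734923]
['scene', 'side'] [0.55962879 0.05992417] [ 2.21628964  4.98221263 10.41783043]
```

View pics/scene_ov.png

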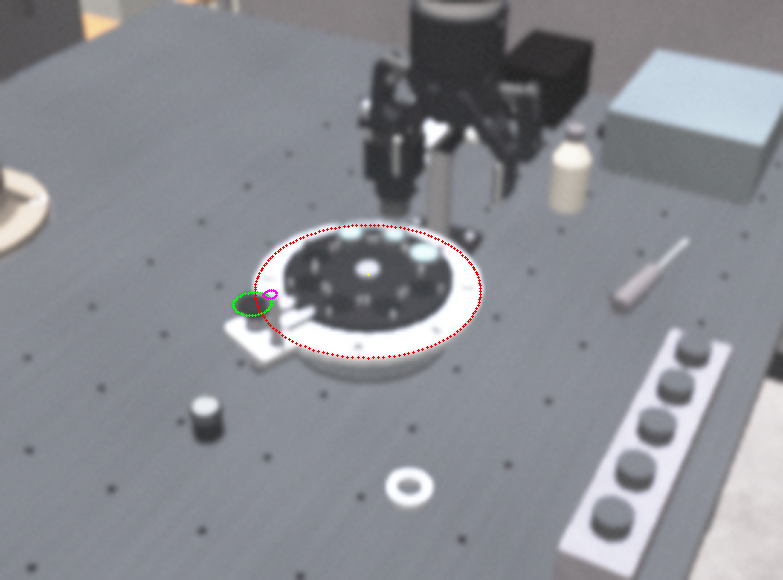

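View pics/side_ov.png

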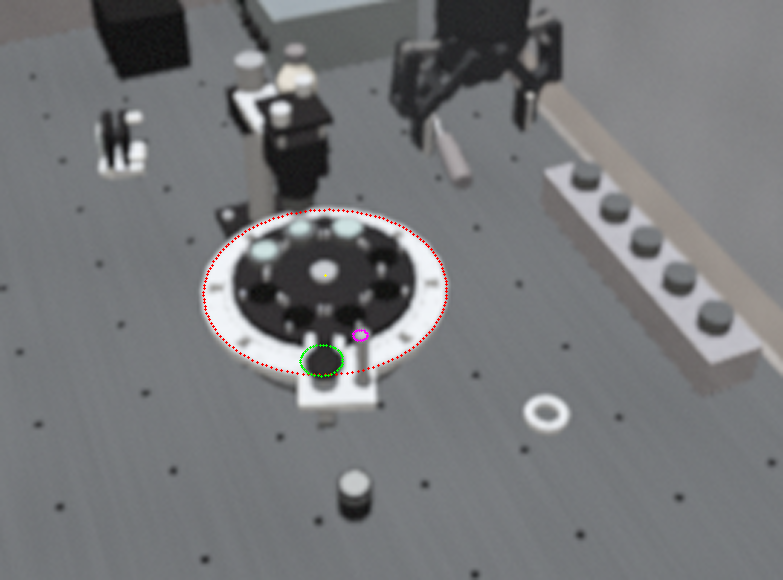

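Request:
carry_out --series "-2.7 -2 0 0 0; -2 -4.2 0 0 0; -2 -5.2 0 -0.1 0; 0 -5.2 0 -0.1 0; 0 0 0 -0.17 0; 0 0 0 -0.17 0; 0 0 0 -0.17 0; 0 0 0 -0.17 0"

```text
clock: 3.2
tcp_pos: [0.5093, -0.0722, 0.2395]
orientation: [1.055, 2.959, 0.0]
contact_force: [-0.1, -0.3, 0.4]
grip_width: -0.0001
```

```bash
cat > st.py <<'E'
from h import *
from scipy.spatial.transform import Rotation as Ro
A=np.array([.559,.063])
def st():
    o=r.get_obs(); p=o["tcp_pos"]; R=Ro.from_rotvec(o["orientation"]).as_matrix()
    d=p[:2]-A
    print("t",round(o["clock"],2),"tcp",np.round(p,4),"tipz",round(p[2]-r.tip_reach,4),"x-head",np.round(np.degrees(np.arctan2(R[1,0],R[0,0])),1),"zaxis",np.round(R[:,2],3),"polar r",round(np.hypot(*d),4),"ang",round(np.arctan2(d[1],d[0]),4),"F",np.round(o["contact_force"],1),"M",np.round(o["moment"],2),"grip",round(o["grip_width"],4))
    return p,R
E
python3 -c "
from st import *
p,R=st(); print(r.tip_reach)
cap=np.array([.507,-.067,.105]); print((R.T@(cap-p)*100).round(2))"
```

```text
t 3.2 tcp [ 0.5093 -0.0722  0.2395] tipz 0.2315 x-head 140.7 zaxis [ 0. -0. -1.] polar r 0.1441 ang -1.9231 F [-0.1 -0.3  0.4] M [-0.04 -0.06 -0.06] grip -0.0001
0.008
[ 0.51  0.26 13.45]
```

Request:
carry_out --series "0.5 0.3 -0 -0.15 0; 0 0 3 -0.155 0; 0 0 3 0 0; 0 0 2 0 0; 0 0 0 0 0"

```text
clock: 3.82
tcp_pos: [0.5063, -0.0667, 0.1582]
orientation: [-0.602, -3.08, 0.001]
contact_force: [-0.1, -0.4, 0.3]
grip_width: -0.0001
```

```bash
python3 - <<'E'
from st import *
p,R=st()
ims=[]
for n in("scene","side","wrist"):
    f=eyes.grab_frame(n); im=f["color"]
    if n!="wrist":
        u=proj(f,[.515,-.06,.13]).astype(int); im=cv2.resize(im[u[1]-60:u[1]+60,u[0]-60:u[0]+60],None,fx=3.3,fy=3.3,interpolation=cv2.INTER_CUBIC)
        ims.append(im)
    else: cv2.imwrite("pics/w1.png",im)
cv2.imwrite("pics/p1.png",np.hstack(ims))
E
```

```text
t 3.83 tcp [ 0.5063 -0.0667  0.1582] tipz 0.1502 x-head 157.9 zaxis [-0.003  0.    -1.   ] polar r 0.14 ang -1.9569 F [-0.1 -0.4  0.3] M [-0.02  0.02  0.01] grip -0.0001
```

View pics/p1.png

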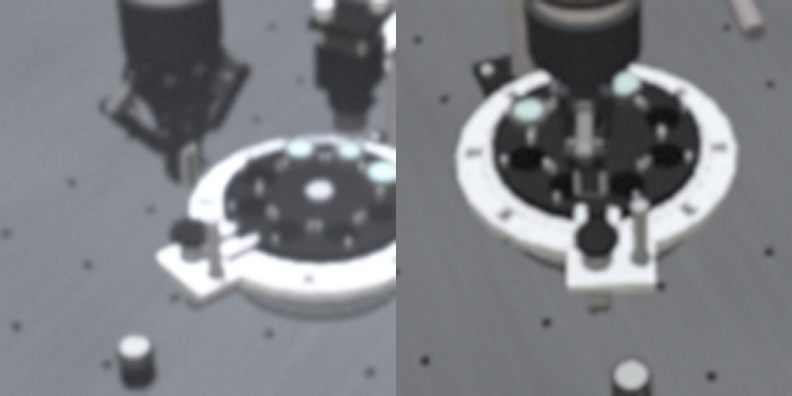

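View pics/w1.png

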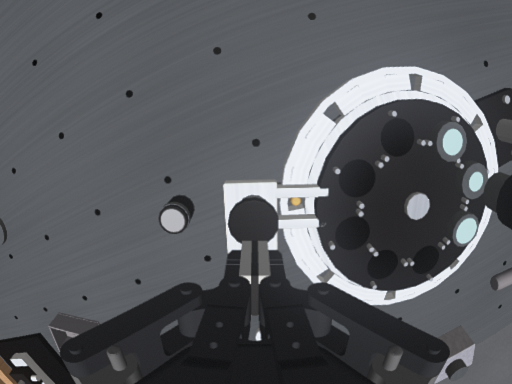

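```bash
python3 - <<'E'
from st import *
p,R=st(); f=eyes.grab_frame("wrist"); T=f["T_tool_cam"]; K=f["intrinsics"]
def w(uv,z):
    d=np.array([(uv[0]-K[0,2])/K[0,0],(uv[1]-K[1,2])/K[1,1]]); t=np.hypot(*d)
    v=np.array([*(np.sin(t)*d/t),np.cos(t)]); v=R@T[:3,:3]@v; c=p+R@T[:3,3]
    return (c+v*(z-c[2])/v[2])
X=w((253,220),.105);print("cap",X.round(4), "tool cm",(R.T@(X-p)*100).round(2)); print("axis hub",w((418,206),.078).round(4))
for m in spotter.mark_of(f,"cap_top")[:2]: print(m["uv"],m["confidence"],w(m["uv"],.105).round(4))
E
```

```text
t 3.98 tcp [ 0.5081 -0.0667  0.1603] tipz 0.1523 x-head 157.9 zaxis [ 0.002 -0.    -1.   ] polar r 0.1394 ang -1.9449 F [-0.2  0.6 -0.3] M [ 0.02 -0.03  0.02] grip -0.0001
cap [ 0.5076 -0.0671  0.105 ] tool cm [ 0.04 -0.06  5.53]
axis hub [0.5614 0.0653 0.078 ]
[248.3, 223.4] 0.72 [ 0.5087 -0.0711  0.105 ]
```

Request:
carry_out --series "0 0 1.5 0 0; 0 0 1.5 0 0; 0 0 1.2 0 0; 0 0 0.6 0 0; 0 0 0.4 0 0; 0 0 0 0 0"

```text
clock: 4.82
tcp_pos: [0.5074, -0.0669, 0.1074]
orientation: [-0.603, -3.083, 0.0]
contact_force: [-1.9, -1.6, 2.8]
grip_width: 0.0002
```

```bash
python3 -c "
from st import *
st()"
```

```text
t 4.83 tcp [ 0.5074 -0.0669  0.1074] tipz 0.0994 x-head 157.9 zaxis [-0. -0. -1.] polar r 0.1398 ang -1.949 F [-1.9 -1.6  2.8] M [-0.3   0.35  0.01] grip 0.0002
```

Request:
carry_out --series "0 0 0.4 0 0; 0 0 0.4 0 0; 0 0 0 0 0; 0 0 0 0 0"

```text
clock: 5.32
tcp_pos: [0.5078, -0.067, 0.0997]
orientation: [0.603, 3.082, -0.0]
contact_force: [-0.3, -2.4, 5.9]
grip_width: 0.0005
```

```bash
python3 -c "
from st import *
st()"
```

```text
t 5.33 tcp [ 0.5078 -0.067   0.0997] tipz 0.0917 x-head 157.9 zaxis [ 0.001 -0.    -1.   ] polar r 0.1397 ang -1.946 F [-0.3 -2.4  5.9] M [-0.45  0.32  0.09] grip 0.0005
```

Request:
carry_out --series "0 0 0.2 0 0; 0 0 0 0 0; 0 0 0 0 0"

```text
clock: 5.7
tcp_pos: [0.5078, -0.067, 0.0978]
orientation: [0.602, 3.082, -0.0]
contact_force: [-1.2, -1.7, 7.1]
grip_width: 0.0004
```

```bash
python3 - <<'E'
from st import *
st()
ims=[]
for n in("scene","side"):
    f=eyes.grab_frame(n); im=f["color"]
    u=proj(f,[.515,-.06,.13]).astype(int); im=cv2.resize(im[u[1]-50:u[1]+50,u[0]-50:u[0]+50],None,fx=4,fy=4,interpolation=cv2.INTER_CUBIC)
    ims.append(im)
cv2.imwrite("pics/p2.png",np.hstack(ims)); st()
E
```

```text
t 5.7 tcp [ 0.5078 -0.067   0.0978] tipz 0.0898 x-head 157.9 zaxis [ 0.001 -0.    -1.   ] polar r 0.1397 ang -1.9456 F [-1.2 -1.7  7.1] M [-0.41  0.32  0.01] grip 0.0004
t 5.8 tcp [ 0.5079 -0.067   0.0978] tipz 0.0898 x-head 157.9 zaxis [ 0.001 -0.    -1.   ] polar r 0.1397 ang -1.9454 F [-1.2 -2.   7.2] M [-0.38  0.3   0.03] grip -0.0004
```

View pics/p2.png

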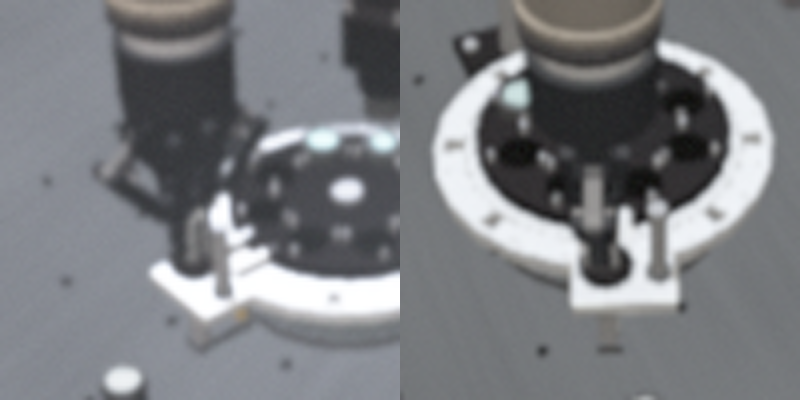

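Request:
carry_out --series "-0.42 0.01 0 -0.03 0; -0.42 0.01 0 -0.03 0; -0.42 0.01 0 -0.03 0; -0.42 0.01 0 -0.03 0; -0.42 0.01 0 -0.03 0; -0.42 0.01 0 -0.03 0; -0.42 0.01 0 -0.03 0; 0 0 0 0 0"

```text
clock: 6.8
tcp_pos: [0.537, -0.0748, 0.098]
orientation: [0.275, 3.127, 0.0]
contact_force: [0.4, -1.9, 6.6]
grip_width: 0.0001
```

```bash
cat > look.py <<'E'
from st import *
import sys
st()
ims=[]
for n in("scene","side"):
    f=eyes.grab_frame(n); im=f["color"]
    u=proj(f,[.555,-.04,.11]).astype(int); im=cv2.resize(im[u[1]-60:u[1]+50,u[0]-55:u[0]+55],None,fx=3.6,fy=3.6,interpolation=cv2.INTER_CUBIC)
    ims.append(im)
cv2.imwrite(f"pics/{sys.argv[1]}.png",np.hstack(ims)); cv2.imwrite(f"pics/{sys.argv[1]}w.png",eyes.grab_frame("wrist")["color"]);st()
E
python3 look.py p3
```

```text
t 6.8 tcp [ 0.537  -0.0748  0.098 ] tipz 0.09 x-head 169.9 zaxis [ 0.003 -0.    -1.   ] polar r 0.1396 ang -1.7291 F [ 0.4 -1.9  6.6] M [-0.39 -0.03  0.04] grip 0.0001
t 6.95 tcp [ 0.537  -0.0748  0.0981] tipz 0.0901 x-head 169.9 zaxis [ 0.003 -0.    -1.   ] polar r 0.1396 ang -1.729 F [-0.5 -1.5  6.2] M [-0.37 -0.01  0.07] grip 0.0001
```

View pics/p3.png

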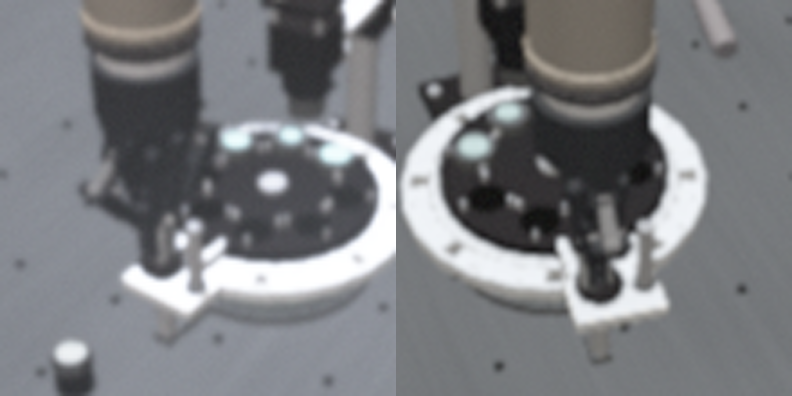

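View pics/p3w.png

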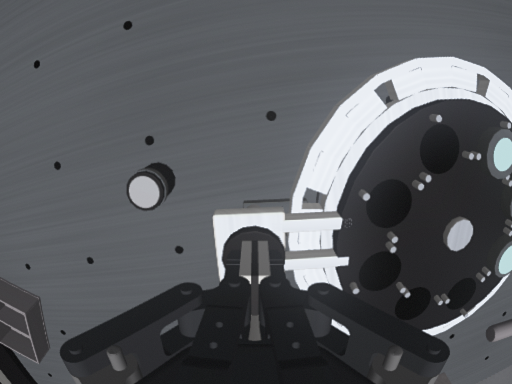

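Request:
carry_out --series "0 0 -0.8 0 0; 0 0 -0.7 0 0; 0 0 -0.6 0 0; -0.42 0.01 0 -0.03 0; -0.42 0.01 0 -0.03 0; -0.42 0.01 0 -0.03 0; -0.42 0.01 0 -0.03 0; -0.42 0.01 0 -0.03 0"

```text
clock: 7.95
tcp_pos: [0.5562, -0.0765, 0.118]
orientation: [-0.038, -3.14, -0.0]
contact_force: [-3.4, -0.2, 4.0]
grip_width: -0.0003
```

```bash
python3 look.py p4
```

```text
t 7.95 tcp [ 0.5562 -0.0765  0.118 ] tipz 0.11 x-head 178.6 zaxis [-0.001  0.    -1.   ] polar r 0.1396 ang -1.5906 F [-3.4 -0.2  4. ] M [ 0.01  0.67 -0.04] grip -0.0003
t 8.1 tcp [ 0.5567 -0.0765  0.1182] tipz 0.1102 x-head 178.5 zaxis [ 0.  0. -1.] polar r 0.1395 ang -1.587 F [-0.3 -0.4 -0.1] M [ 0.03  0.01 -0.01] grip -0.0001
```

View pics/p4.png

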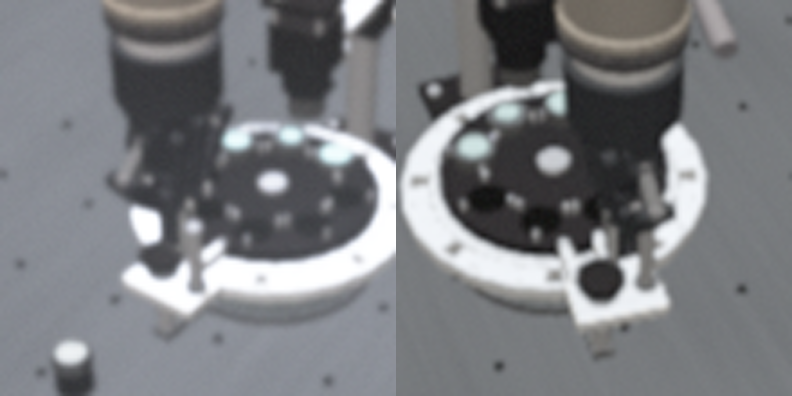

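Request:
carry_out --series "-0.3 0.01 0 -0.02 0; -0.3 0.01 0 -0.02 0; -0.3 0.01 0 -0.02 0; -0.3 0.01 0 -0.02 0; -0.3 0.01 0 -0.02 0; -0.3 0.01 0 -0.02 0; -0.3 0.01 0 -0.02 0; -0.3 0.01 0 -0.02 0"

```text
clock: 9.1
tcp_pos: [0.5805, -0.0746, 0.1182]
orientation: [0.213, -3.134, -0.0]
contact_force: [-2.8, 1.0, -0.8]
grip_width: 0.0
```

```bash
python3 look.py p5
```

```text
t 9.1 tcp [ 0.5805 -0.0746  0.1182] tipz 0.1102 x-head -172.2 zaxis [-0.  0. -1.] polar r 0.1393 ang -1.4156 F [-2.8  1.  -0.8] M [ 0.04  0.7  -0.07] grip 0.0
t 9.25 tcp [ 0.5815 -0.0744  0.1186] tipz 0.1106 x-head -172.3 zaxis [ 0.002  0.    -1.   ] polar r 0.1393 ang -1.4083 F [-0.1  0.5 -0.1] M [-0.03  0.04 -0.04] grip 0.0001
```

View pics/p5.png

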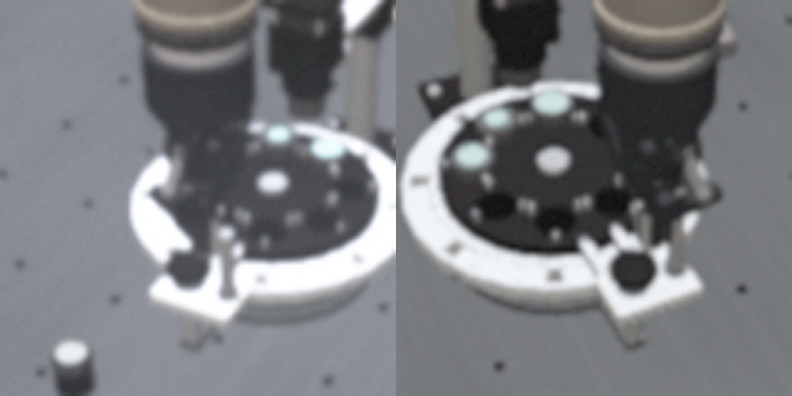

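Request:
carry_out --series "-0.29 0.01 0 -0.02 0; -0.29 0.01 0 -0.02 0; -0.29 0.01 0 -0.02 0; -0.29 0.01 0 -0.02 0; -0.29 0.01 0 -0.02 0; -0.29 0.01 0 -0.02 0; -0.29 0.01 0 -0.02 0; -0.29 0.01 0 -0.02 0"

```text
clock: 10.25
tcp_pos: [0.6032, -0.0691, 0.1183]
orientation: [-0.462, 3.107, 0.0]
contact_force: [-3.8, -0.7, 2.4]
grip_width: 0.0003
```

```bash
python3 -c "
from st import *
st()"
```

```text
t 10.25 tcp [ 0.6032 -0.0691  0.1183] tipz 0.1103 x-head -163.1 zaxis [ 0.  0. -1.] polar r 0.1393 ang -1.2482 F [-3.8 -0.7  2.4] M [-0.12  0.63  0.01] grip 0.0003
```

Request:
carry_out --series "-0.25 0.01 0 -0.02 0; -0.25 0.01 0 -0.02 0; -0.25 0.01 0 -0.02 0; -0.25 0.01 0 -0.02 0"

```text
clock: 10.75
tcp_pos: [0.6125, -0.0656, 0.1183]
orientation: [-0.586, 3.086, -0.0]
contact_force: [-2.6, -1.4, 2.8]
grip_width: -0.0
```

```bash
python3 look.py p6
```

```text
t 10.75 tcp [ 0.6125 -0.0656  0.1183] tipz 0.1103 x-head -158.5 zaxis [ 0. -0. -1.] polar r 0.1393 ang -1.1767 F [-2.6 -1.4  2.8] M [-0.21  0.66  0.01] grip -0.0
t 10.9 tcp [ 0.6131 -0.0652  0.1184] tipz 0.1104 x-head -158.5 zaxis [ 0.002  0.001 -1.   ] polar r 0.1392 ang -1.1715 F [-0.8 -0.3 -0.4] M [-0.01  0.03  0.01] grip -0.0
```

View pics/p6.png

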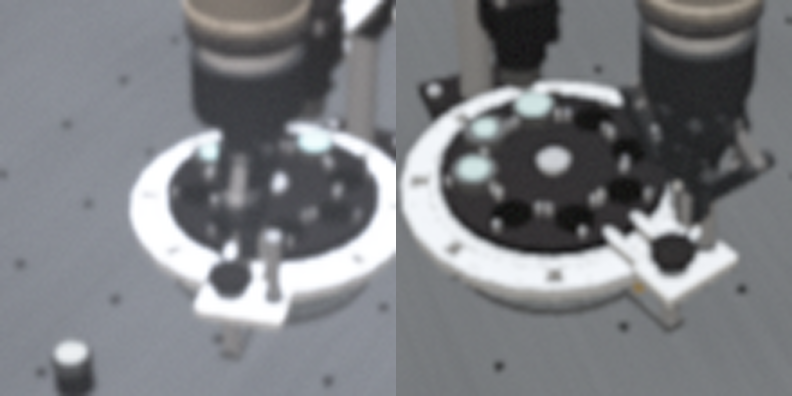

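Request:
carry_out --series "-0.25 0.01 0 -0.02 0; -0.25 0.01 0 -0.02 0; -0.25 0.01 0 -0.02 0; -0.25 0.01 0 -0.02 0"

```text
clock: 11.4
tcp_pos: [0.6215, -0.0615, 0.1183]
orientation: [0.709, -3.06, 0.0]
contact_force: [-2.1, -1.5, 2.4]
grip_width: 0.0002
```

```bash
python3 look.py p7
```

```text
t 11.4 tcp [ 0.6215 -0.0615  0.1183] tipz 0.1103 x-head -153.9 zaxis [-0. -0. -1.] polar r 0.1393 ang -1.1057 F [-2.1 -1.5  2.4] M [-0.44  0.52 -0.03] grip 0.0002
t 11.55 tcp [ 0.6221 -0.0606  0.1184] tipz 0.1104 x-head -153.9 zaxis [ 0.001  0.001 -1.   ] polar r 0.1388 ang -1.0988 F [ 0.5  1.2 -0.2] M [-0.03 -0.02 -0.04] grip -0.0002
```

View pics/p7.png

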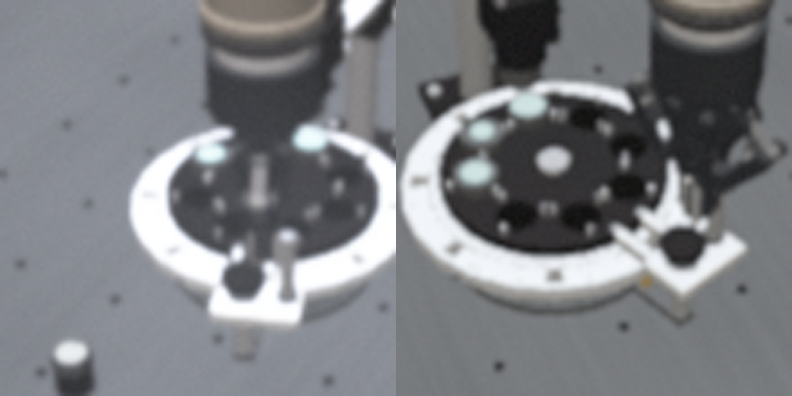

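Request:
carry_out --series "-0.2 0.01 0 -0.015 0; -0.2 0.01 0 -0.015 0; -0.2 0.01 0 -0.015 0"

```text
clock: 11.92
tcp_pos: [0.6271, -0.0579, 0.1184]
orientation: [-0.778, 3.043, 0.0]
contact_force: [-0.7, -0.8, -0.2]
grip_width: 0.0001
```

```bash
python3 look.py p8
```

```text
t 11.93 tcp [ 0.6271 -0.0579  0.1184] tipz 0.1104 x-head -151.3 zaxis [ 0.001  0.    -1.   ] polar r 0.1387 ang -1.0579 F [-0.7 -0.8 -0.2] M [ 0.01  0.03 -0.01] grip 0.0001
t 12.07 tcp [ 0.6269 -0.0579  0.1183] tipz 0.1103 x-head -151.4 zaxis [ 0.001  0.    -1.   ] polar r 0.1387 ang -1.0593 F [ 0.  -0.   0.2] M [-0.01 -0.    0.03] grip 0.0001
```

View pics/p8.png

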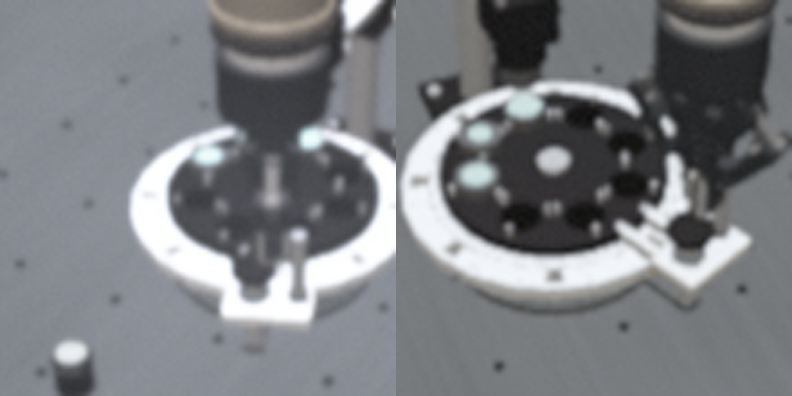

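Request:
carry_out --series "0.4 0 0 0 0; 0.2 0 -1 0 0; 0 0 -3 0 0; 0 0 -4 0 0; 0 -3 -4 0 0; 0 -5 -1 0 0; 0 -5 0 0 0; 0 0 0 0 0"

```text
clock: 13.08
tcp_pos: [0.6838, -0.1813, 0.2485]
orientation: [0.765, -3.047, 0.004]
contact_force: [-1.5, -0.3, -1.1]
grip_width: -0.0003
```

```bash
python3 look.py p9; python3 - <<'E'
from st import *
for n in("scene","side"):
    f=eyes.grab_frame(n); cv2.imwrite(f"pics/{n}9.png",f["color"])
    for q in("cap_top","post_top","next_seat"):
        m=spotter.mark_of(f,q)
        if m:
            X=onplane(f,m[0]["uv"],Z[q]); print(n,q,m[0]["confidence"],X.round(4),np.arctan2(X[1]-A[1],X[0]-A[0]).round(3))
    print(proj(f,[A[0]+.14*np.cos(-1.164),A[1]+.14*np.sin(-1.164),.105]))
E
```

```text
t 13.07 tcp [ 0.6838 -0.1813  0.2485] tipz 0.2405 x-head -151.8 zaxis [ 0.001 -0.003 -1.   ] polar r 0.2743 ang -1.0986 F [-1.5 -0.3 -1.1] M [-0.01  0.05 -0.04] grip -0.0003
t 13.22 tcp [ 0.6833 -0.1742  0.2486] tipz 0.2406 x-head -151.3 zaxis [-0.     0.001 -1.   ] polar r 0.2678 ang -1.0883 F [0.7 0.5 0.6] M [0.09 0.03 0.01] grip 0.0002
scene cap_top 0.45 [ 0.6109 -0.0614  0.105 ] -1.176
scene post_top 0.25 [0.5725 0.0847 0.135 ] 1.014
scene next_seat 0.82 [0.554  0.1299 0.076 ] 1.645
[241.050906   205.16608033]
side cap_top 0.51 [ 0.6228 -0.0695  0.105 ] -1.122
side post_top 0.82 [ 0.6395 -0.0505  0.135 ] -0.954
side next_seat 0.84 [0.5552 0.1324 0.076 ] 1.625
[268.9836076  200.97433535]
```

View pics/p9.png

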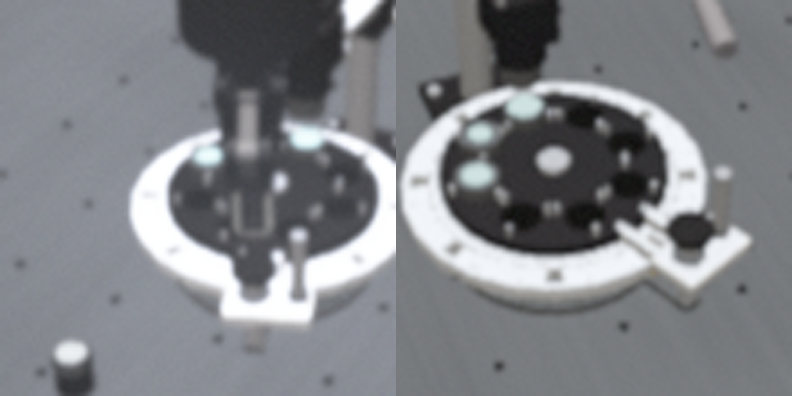

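View pics/side9.png

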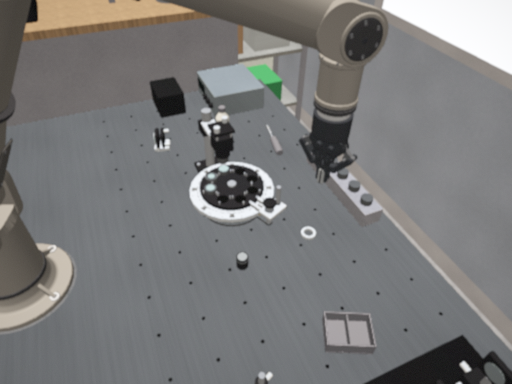

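```bash
python3 - <<'E'
from st import *
A=np.array([.5605,.064])
ims=[]
for n in("scene","side"):
    f=eyes.grab_frame(n); u0=proj(f,[.61,-.05,.1]).astype(int)-40
    im=cv2.resize(f["color"][u0[1]:u0[1]+80,u0[0]:u0[0]+80],None,fx=5,fy=5,interpolation=cv2.INTER_CUBIC)
    for z,c in((.105,(0,255,0)),(.095,(0,0,255))):
        for t in np.linspace(0,6.28,50):
            X=[A[0]+.14*np.cos(-1.164)+.018*np.cos(t),A[1]+.14*np.sin(-1.164)+.018*np.sin(t),z]
            q=((proj(f,X)-u0+.5)*5).astype(int); cv2.circle(im,tuple(int(v) for v in q),1,c,-1)
    ims.append(im)
cv2.imwrite("pics/p10.png",np.hstack(ims)); st()
E
```

```text
t 13.72 tcp [ 0.6835 -0.1751  0.2483] tipz 0.2403 x-head -151.4 zaxis [ 0. -0. -1.] polar r 0.2687 ang -1.0892 F [ 0.  -0.6 -0. ] M [ 0.03 -0.   -0.01] grip 0.0001
```

View pics/p10.png

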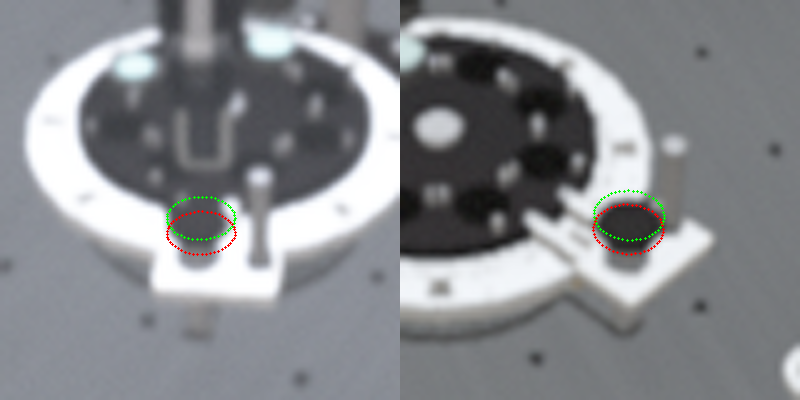

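Request:
carry_out --series "0 -5 -3 0 0; 0 -5 -3 0 0; 0 -3 0 0 0; 0 0 0 0 0; 0 0 0 0 0"

```text
clock: 14.35
tcp_pos: [0.7456, -0.2883, 0.3076]
orientation: [0.777, -3.043, -0.002]
contact_force: [0.5, -0.4, -0.4]
grip_width: 0.0004
```

```bash
python3 - <<'E'
from st import *
from scipy.optimize import minimize
P={n:eyes.grab_frame(n) for n in("scene","side")}
st()
for n in P: cv2.imwrite(f"pics/{n}11.png",P[n]["color"])
def sil(p,x,y,z):
    pts=[]
    for zz in(z,z-.008):
        for t in np.linspace(0,6.28,40): pts.append(proj(p,[x+.018*np.cos(t),y+.018*np.sin(t),zz]))
    return cv2.convexHull(np.array(pts,np.float32))
def cost(v,ims):
    c=0
    for n in P:
        g=cv2.cvtColor(ims[n],cv2.COLOR_BGR2GRAY).astype(float)
        h=sil(P[n],*v)[:,0]
        S=4; m=np.zeros((384*S,512*S),np.uint8); cv2.fillPoly(m,[np.round((h+.5)*S*16).astype(int)],1,shift=4)
        m=cv2.resize(m.astype(np.float32),(512,384),interpolation=cv2.INTER_AREA)
        o=cv2.dilate((m>0).astype(np.uint8),np.ones((3,3)))-m  # ring
        c+=(g*m).sum()/m.sum()-0.7*(g*o).sum()/o.sum()
    return c
I0={n:cv2.imread(f"pics/{n}0.png") for n in P}; I1={n:P[n]["color"] for n in P}
for nm,I,x0 in(("start",I0,(.507,-.067)),("now",I1,(.616,-.064))):
    best=[]
    for z in np.arange(.088,.1121,.003):
        f=min((cost((x0[0]+dx,x0[1]+dy,z),I),dx,dy) for dx in np.arange(-.006,.0061,.002) for dy in np.arange(-.008,.0081,.002))
        best.append((round(z,3),round(f[0],1),round(f[1],3),round(f[2],3)))
    print(nm,*best,sep="\n")
u=[]
for I,c in((I0,(.507,-.067)),(I1,(.616,-.064))):
    for n in P:
        q=proj(P[n],[*c,.1]).astype(int); u.append(cv2.resize(I[n][q[1]-25:q[1]+25,q[0]-25:q[0]+25],(300,300),interpolation=cv2.INTER_CUBIC))
cv2.imwrite("pics/p11.png",np.vstack([np.hstack(u[:2]),np.hstack(u[2:])]))
E
```

```text
t 14.45 tcp [ 0.7457 -0.2877  0.3082] tipz 0.3002 x-head -151.3 zaxis [-0.     0.001 -1.   ] polar r 0.3973 ang -1.0817 F [ 1.   0.1 -0.6] M [-0.02 -0.03  0.03] grip 0.0001
start
(np.float64(0.088), np.float64(-40.0), np.float64(0.006), np.float64(0.008))
(np.float64(0.091), np.float64(-52.5), np.float64(0.006), np.float64(0.006))
(np.float64(0.094), np.float64(-55.3), np.float64(0.006), np.float64(0.006))
(np.float64(0.097), np.float64(-59.1), np.float64(0.004), np.float64(0.004))
(np.float64(0.1), np.float64(-61.3), np.float64(0.002), np.float64(0.002))
(np.float64(0.103), np.float64(-64.1), np.float64(0.004), np.float64(-0.002))
(np.float64(0.106), np.float64(-67.7), np.float64(0.002), np.float64(-0.004))
(np.float64(0.109), np.float64(-63.7), np.float64(0.002), np.float64(-0.006))
(np.float64(0.112), np.float64(-55.4), np.float64(0.002), np.float64(-0.008))
now
(np.float64(0.088), np.float64(-17.4), np.float64(-0.002), np.float64(0.004))
(np.float64(0.091), np.float64(-28.1), np.float64(-0.002), np.float64(0.004))
(np.float64(0.094), np.float64(-41.6), np.float64(-0.002), np.float64(0.002))
(np.float64(0.097), np.float64(-48.7), np.float64(-0.002), np.float64(0.002))
(np.float64(0.1), np.float64(-56.7), np.float64(-0.002), np.float64(-0.002))
(np.float64(0.103), np.float64(-58.5), np.float64(-0.002), np.float64(-0.002))
(np.float64(0.106), np.float64(-59.7), np.float64(-0.002), np.float64(-0.006))
(np.float64(0.109), np.float64(-55.7), np.float64(-0.002), np.float64(-0.006))
(np.float64(0.112), np.float64(-40.5), np.float64(-0.002), np.float64(-0.008))
```

View pics/p11.png

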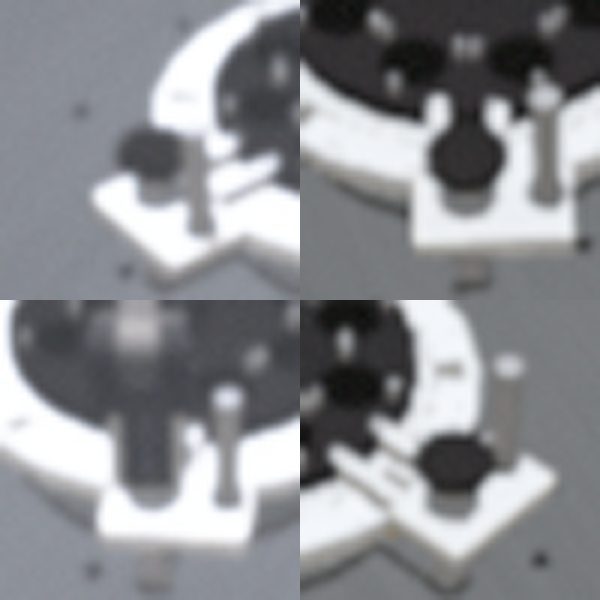

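View pics/scene11.png

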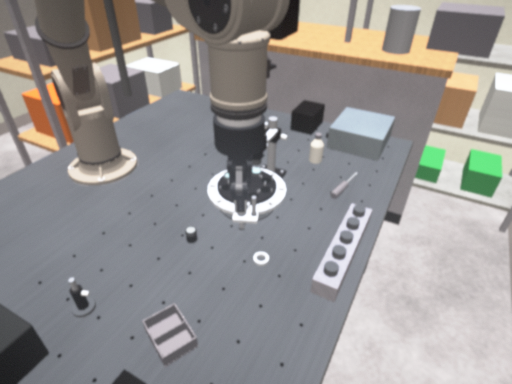

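```bash
python3 -c "
from st import *
st(); print(r.hand_in())"
```

```text
t 14.45 tcp [ 0.7457 -0.2877  0.3082] tipz 0.3002 x-head -151.3 zaxis [-0.     0.001 -1.   ] polar r 0.3973 ang -1.0817 F [ 1.   0.1 -0.6] M [-0.02 -0.03  0.03] grip 0.0001
the job is handed in; nothing more can be done
None
```

The dial is on the next hole and the plunger has sprung back out. I handed the job in at about 14.5 s, with the hand well clear.

**What I did:** With the closed fingertips I pressed the plunger in by about 15 mm at about 7 N and turned the dial roughly 12° counter-clockwise. I then lifted to 5 mm above the sprung-out cap height and pushed the drive post round slowly until the plunger snapped out. Finally I backed off and moved away.

**Last checks:**
- **Plunger:** A two-camera fit put the cap top at about 106 mm, the same as at the start. The minimum was broad, and the hand stood behind the cap in the scene view. The stem shows under the cap again in the side view.
- **Dial angle:** That fit put the cap about 0.77 to 0.78 rad on from its start, which is one hole.
- **Next seat:** The network placed it 68–70 mm from the axis, at 1.63 to 1.65 rad. The geometry predicted about 1.57 rad, so these disagree slightly. I did not measure it against the objective in the final pictures.
- **Samples and bench:** All three samples were seen in the side view after the snap, looking seated, but I did not measure their positions. The other things on the bench looked unmoved.
- **Forces:** I never read more than about 8 N at the tool.
- **Weak results:** After the turn, the scene-view network mislocated the post top at low confidence, and I ignored that.

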